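# Snap the lid onto a new sharps container

## Robot

A 6-joint arm with a two-finger parallel gripper is mounted at the origin on a cart in front of the work surface, level with it; the furniture and walls round the work are solid. World frame = base frame: x ahead of the robot, y to its left, z up, the work surface at z = 0. Lengths are in m, angles in rad, forces in N, time in s.
With the tool pointing down it reaches from about 0.35 to 0.85 m from the base axis. Payload 8.1 kg.
Tool frame: the origin (TCP) lies at the very end of the fingers, on their centre line; the grasp point (between the pads) lies 19 mm behind it; z points along the fingers, y is the line along which they close (so a half turn about z gives the same grasp; the last joint's range is limited). The gripper opens to 93 mm and grips with 3 to 60 N. Pads are 15 mm wide; open, the fingers measure 128 mm over their backs; the gripper's body (75 mm by 188 mm) begins 65 mm behind the grasp point.
Start: joints at [-1.27, 0.13, 1.488, -0, 1.523, -0.085], TCP at [0.226, -0.556, 0.219] pointing down, gripper open.
Joint ranges: [-2.96, 2.96], [-0.89, 2.26], [0.02, 2.5], [-1.34, 4.48], [0, 2.73], [-2.66, 2.66]. Speed limits (rad/s): [2.39, 2.39, 2.79, 3.14, 3.14, 3.14].

## Interface

Orientations are given as a rotation vector (axis times angle).
In Python, from plant import monitor, eyes, ticket gives the robot as it stands.
- The arm moves only by the tool arm_command, never from a script. Its argument "deltas" is a list that holds one entry, the list of rows, each a list of 6 numbers: the shift along the world's x, y, z in cm, then the turn, a rotation vector about the world's x, y, z in degrees. In form: [[[tx, ty, tz, rx, ry, rz], ...]]. A call has 1 to 12 rows; each row shifts and turns the commanded pose from where the row before left it; what a row does not reach is not made up. A row lasts 1/12 s, in which the tool goes at most 41.7 mm and 7.16 degrees, less where a joint would pass 70% of its speed; a pose out of reach is approached as far as the arm can. A call is refused whole if a number of a shift passes 4.17 or a number of a turn 7.16, either way. A call with a gripper value outside its range is refused whole. "gripper" is the opening, from -1 (shut) to 1 (fully open), set as the call begins (left out, the last holds). The fingers move at their own pace and stop on an object; "squeeze" is the grip in N (left out, the last holds). Time passes only in rows, so rows that do not move let the fingers close. It gives the time, the measured TCP pose, the force, the opening and the grip force at its end, in the units of the state.
- monitor.read_state(): the state, without advancing time (a new reading comes with each control period).
- eyes.read_camera(name): name is "scene" or "top" or "wrist"; returns the picture (400x640x3 uint8, blue, green, red); there is no depth.
- eyes.camera_model(name): a dict with "fx", "fy", "cx", "cy" (pixels), "rvec" (rotation vector, rad) and "tvec" (3), from world to camera coordinates, as OpenCV has them. Camera axes: x right, y down, z forward; pixel columns grow to the right and rows downward; lengths in m; the calibration is good to about 2 mm. The wrist camera is an equidistant fisheye: a pixel r from the principal point sees the ray r / f radians off the axis. A picture is of the moment at which its call begins: read the wrist's pose just before it. camera_model takes no time and is no camera call; for the wrist camera it gives the pose at the moment of the call.
- ticket.close_job(): hands the job in; it is judged then, once.
The state is a dict: "t": time; "q": joint angles; "dq": joint speeds; "joint_torque": joint torques, N m; "tool_pos": TCP position; "orientation": TCP orientation; "force": force on the tool from outside, world axes, zero at the start; "wrist_torque": the same for the moment, N m; "opening": finger opening in m; "gripper_force": force on a finger pad.
Only numpy, scipy, OpenCV 4.12 (cv2) and the standard library are available. Lean on these libraries where they do the work, as an engineer would, in place of code of your own. Each camera call takes 0.05 s, during which the arm holds its last target. There are 200 camera calls.

## Task

A new sharps container is to be put together: its label has just been filled in and the marker pen was left lying across the open mouth. Take the marker off and lay it flat on the desk clear of the container, then set the loose lid on the container and press it straight down until it snaps home under both side catches. Leave everything else on the desk where it is, and finish while still holding the lid down with a firm push (some 15 N is plenty): do not let go of it.

Things in the scene. Friction and masses are not known exactly. Their poses are not given: they have to be found in the camera images.
- container: The open sharps container: a light grey tapered tub, 72 (x) x 92 (y) mm at the rim, 56 mm high, label on its -x side, loose, 0.25 kg, on the desk left of the microscope, its y roughly towards or away from the robot. Origin: centre of its underside, z up. Mouth 64 (x) x 86 (y) mm inside. A sprung catch stands at the middle of each y end, out to y = +-51 mm, rising to z = 72 mm.
- container_rim (a point): Centre of the container's mouth at rim height, z = 56 mm in the container's frame, same axes. Keep the arm clear of the printer on the left counter (x > 0.51, y > 0.35, up to z = 0.44), the microscope's eyepieces (x > 0.44, y -0.23 to -0.10, z 0.31 to 0.39) and its monitor (x 0.52 to 0.56, y -0.31 to -0.05, z > 0.39).
- catch_1 (a joint): Bend of the catch at the container's +y end, rad: 0 upright at rest, about 0.07 while the lid's edge is forced past its hook, about 0 again when the lid has snapped under it. The catch is 26 mm wide in x; its hook reaches in over the rim to y = 43 mm, hook underside at z = 61.5 mm, a sloping lead-in above it from z = 64 to 70.5 mm.
- catch_2 (a joint): The same for the mirrored catch at the -y end.
- lid: The container's lid, light grey, loose, 0.11 kg, right way up on the desk in front of or behind the container. Origin: centre of its underside, z up. From below: a tapered plug 14 mm high that enters the mouth (61.6 x 83.6 mm at the top, 56 x 78 at the bottom), a plate 72 (x) x 92 (y) x 4 mm, and a hood to grip, 48 mm along x, 30 mm across y, from z = 18 to 50 mm.
- lid_seat (a point): Centre of the underside of the lid's plate, z = 14 mm in the lid's frame; meets container_rim when the lid is home. The lid fits with its y along the container's y, either way round. It meets the catches 12 mm above home; the push climbs to about 10 N (7 to 15), drops suddenly about 5 mm above home, the catches click in at 1.5 mm, and then the plate lands on the rim.
- lid_hood (a point): Middle of the hood, z = 34 mm in the frame of the lid; a closed flap on top of the hood reaches z = 51.5 mm.
- marker: Black marker pen, 135 mm long along its y, 17 mm across, 12 g, lying across the container's rim roughly along the container's x. Origin: underside of its middle; its axis is 8.5 mm higher. Its cap half (-y) is flat-sided and does not roll. Free desk: left of the microscope, x 0.44 to 0.75, y 0.0 to 0.27. Microscope stage at y < -0.02, 0.15 m high; counter, 0.12 to 0.16 m high, at y > 0.32.
- syringe_a: Capped syringe 21 x 126 x 23 mm lying on the desk, to be left alone; origin: centre of its underside, long along its y.
- syringe_b: Second capped syringe, 21 x 124 x 23 mm, to be left alone; origin and axes as the first.
- tube_a: Capped blood tube 16 x 88 x 17 mm lying on the desk, to be left alone; origin: centre of its underside, long along its y.
- forceps_a: Steel forceps 13 x 116 x 7 mm lying on the desk, to be left alone; origin: centre of its underside, long along its y.
- cup: White specimen cup with lid, 63 mm across and 69 mm high, standing on the desk, to be left alone; origin: centre of its underside.

How it is judged:
On the way, in this order (a step that is already met when the one before it is completed fails the run):
1. the marker lies at rest on the desk, clear of the container, let go (height (world z) of marker between -0.01 and 0.02 m and angle between marker's own y axis and vertical between 1.42 and 1.72 rad and horizontal distance between marker and container above 0.065 m and contact force between marker and container below 0.05 N and contact force between marker and lid below 0.05 N and contact force between the fingers and marker below 0.05 N and linear speed of marker below 0.03 m/s), for 0.3 s.
2. the lid is home on the rim, snapped under both catches (z of lid_seat in the frame of container_rim between -0.003 and 0.0015 m and horizontal distance between lid_seat and container_rim below 0.004 m and angle between the z axis of lid and the z axis of container, either way round below 0.03 rad and value of joint each of catch_1, catch_2 below 0.02 rad), for 0.2 s.
At the end, for the whole second after the job is handed in: Container upright on the desk; lid plate within 1.5 mm of the rim and 4 mm of centre, both catches sprung back (under 0.02 rad); the fingers still on the lid, pressing it on the container with over 6 N; marker flat on the desk, touching nothing of these, over 65 mm from the container's centre (all of step 1 and all of step 2 and angle between container's own z axis and vertical below 0.05 rad and height (world z) of container between -0.006 and 0.006 m and contact force between lid and container above 6 N and contact force between the fingers and lid above 3 N); the arm keeps its last pose, push and grip.
It fails at once if another thing on the desk is moved by more than 30 mm (distance of any of syringe_a, syringe_b, tube_a, forceps_a, cup from where it was at the start of the episode above 0.03 m).
It fails at once if the container is tipped over (angle between container's own z axis and vertical above 0.4 rad).
It also fails if it takes over 64 s, if anything falls off the work surface, if the arm or the gripper's body presses on something with over 40 N, if the wrist force passes 120 N, or if a joint passes its speed limit or range.

## Working session

There is one attempt and no reset: what is moved stays moved. The work goes in short steps, Python scripts to look and compute and a tool call to move; the robot and the scene stay as the last step left them, time stands still between calls to the robot, and variables do not carry over. Pictures are saved under pics/ and viewed, at most 10 in all, crops included, and the job is handed in when it is done.

Besides the shell and the picture viewer there is one more tool, called after "Emit:" by a JSON object that holds its "fn" and its "kwargs". arm_command: Moves the arm, as the interface text tells. Its arguments: {"type":"object","properties":{"deltas":{"type":"array"},"gripper":{"type":"number"},"squeeze":{"type":"number"}},"required":["deltas"]}

```bash
ls; mkdir -p pics; cat > h.py <<'E'
import numpy as np, cv2
from plant import monitor, eyes, ticket
def ray(m,u,v,fish=False):
    R=cv2.Rodrigues(np.array(m["rvec"],float))[0]; t=np.array(m["tvec"],float).ravel()
    a=(u-m["cx"])/m["fx"]; b=(v-m["cy"])/m["fy"]
    if fish:
        r=np.hypot(a,b); d=np.array([a/r*np.sin(r),b/r*np.sin(r),np.cos(r)]) if r>1e-9 else np.array([0,0,1.])
    else: d=np.array([a,b,1.])
    return -R.T@t, R.T@d
def onz(m,u,v,z,fish=False):
    c,d=ray(m,u,v,fish); return c+d*(z-c[2])/d[2]
E
python3 - <<'E'
from h import *
s=monitor.read_state();print(s)
for n in("scene","top"):
    cv2.imwrite(f"pics/{n}0.png",eyes.read_camera(n)); m=eyes.camera_model(n);print(m, ray(m,320,200))
E
```

```text
pics
{'t': 0.0, 'q': array([-1.27039908e+00,  1.31139360e-01,  1.48930694e+00,  4.87767731e-06,
        1.52300475e+00, -8.54000730e-02]), 'dq': array([ 1.54411984e-04, -8.65324108e-04,  2.80816375e-05,  3.89675549e-04,
        1.22890094e-03, -6.25696885e-04]), 'joint_torque': array([ 8.64028789e-04, -5.59842467e+01, -4.91760135e+01,  7.67281372e-02,
        3.48886556e-02, -1.61087082e-04]), 'tool_pos': array([ 0.22562746, -0.55532942,  0.2175853 ]), 'orientation': array([-3.08151066e+00, -6.01903062e-01,  3.05412882e-04]), 'force': array([-0.41680203, -0.44653228,  0.19269647]), 'wrist_torque': array([-0.00014267,  0.03312928,  0.00987727]), 'gripper_force': 0.0, 'opening': 0.09289969106097935}
{'fx': 518.2794389931562, 'fy': 518.2794389931562, 'cx': 310.13064458773266, 'cy': 201.62711218474522, 'rvec': array([ 0.97332969, -2.54742356,  0.99127099]), 'tvec': array([0.36125733, 0.42606853, 1.01296019])} (array([0.04331802, 0.52369172, 1.03053391]), array([ 0.42187516, -0.52585047, -0.73883361]))
{'fx': 374.8834064192204, 'fy': 374.8834064192204, 'cx': 324.44676777748606, 'cy': 194.30458405872267, 'rvec': array([ 2.19162178, -2.15529783,  0.0465744 ]), 'tvec': array([-0.1256465 ,  0.6435199 ,  1.09082884])} (array([ 0.56906594, -0.14465457,  1.12918177]), array([ 0.05342915,  0.03840804, -0.99801887]))
```

View pics/scene0.png

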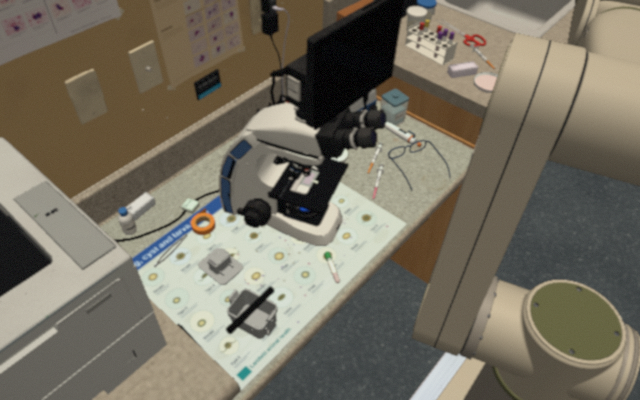

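View pics/top0.png

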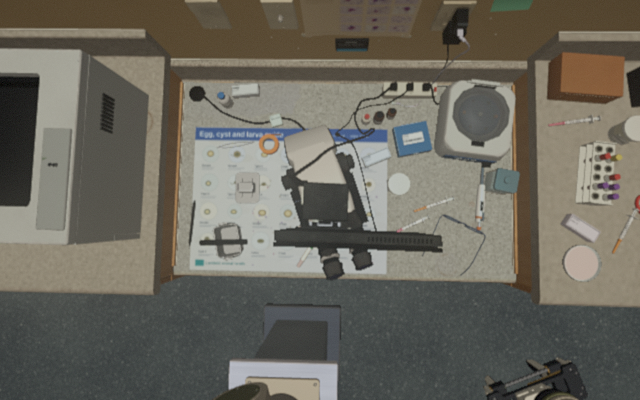

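The scene view shows the marker across the container near (252,311) and the lid near (220,265). In the top view the container is near (230,240), the marker spans columns 200–247, and the lid is at (248,187). I'll zoom in on both.

```bash
python3 - <<'E'
from h import *
a=cv2.imread("pics/top0.png")[160:280,180:320]; b=cv2.imread("pics/scene0.png")[235:355,180:320]
cv2.imwrite("pics/z0.png",np.vstack([cv2.resize(x,None,fx=2.5*2,fy=2.5*1,interpolation=3) if 0 else cv2.resize(x,(700,300) if 0 else (350,300),interpolation=3) for x in (a,b)]))
cv2.imwrite("pics/z0.png",np.hstack([cv2.resize(x,(400,343),interpolation=3) for x in (a,b)]))
E
```

```text
(no output)
```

View pics/z0.png

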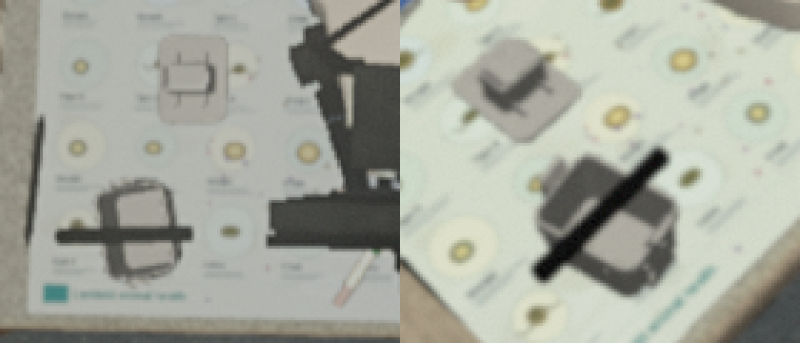

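The crops show the lid as a grey plate at about (192,78) in the left crop, with its long side nearly along world x. The container is at about (140,230) there, and the black marker runs from (57,236) to (192,233). Next I'll measure all three.

```bash
python3 - <<'E'
from h import *
T=cv2.imread("pics/top0.png");S=cv2.imread("pics/scene0.png");mt=eyes.camera_model("top");ms=eyes.camera_model("scene")
def blobs(I,x0,y0,x1,y1,f):
    C=I[y0:y1,x0:x1].astype(int); m=f(C).astype(np.uint8)
    n,l,st,c=cv2.connectedComponentsWithStats(m)
    for i in range(1,n):
        if st[i,4]>60:
            ys,xs=np.where(l==i); yield cv2.minAreaRect(np.c_[xs+x0,ys+y0].astype(np.float32)),st[i,4]
for nm,I,m,bx in(("top",T,mt,(196,225,262,260)),("scene",S,ms,(222,280,280,340))):
    print(nm)
    for r,a in blobs(I,*bx,lambda C:C.max(2)<45):
        P=cv2.boxPoints(r); q=[onz(m,*p,0.0645)[:2].round(4).tolist() for p in P]
        # ends
        e=sorted([(np.linalg.norm(P[i]-P[(i+1)%4]),i) for i in range(2)])[0][1]
        A=(P[e]+P[(e+1)%4])/2;B=(P[(e+2)%4]+P[(e+3)%4])/2
        a1,b1=onz(m,*A,.0645),onz(m,*B,.0645)
        print(a,r,"ends",a1,b1,"len",np.linalg.norm(a1-b1),"mid",(a1+b1)/2)
# pixel print: grays
g=lambda C:(C.max(2)-C.min(2)<22)
print(T[187,225:275].tolist()); print(T[236,205:255:2].tolist())
E
```

```text
top
scene
314 ((249.50003051757812, 309.5000305175781), (7.071067810058594, 59.396968841552734), 45.0) ends [0.50448894 0.10673769 0.0645    ] [0.49775175 0.23625509 0.0645    ] len 0.12969250546872788 mid [0.50112034 0.17149639 0.0645    ]
[[174, 182, 179], [176, 182, 179], [174, 181, 179], [173, 180, 177], [175, 181, 176], [179, 184, 179], [182, 188, 183], [182, 187, 182], [181, 186, 181], [177, 183, 178], [164, 171, 169], [146, 153, 155], [127, 133, 137], [124, 130, 133], [151, 159, 160], [158, 167, 169], [155, 164, 166], [156, 164, 166], [156, 165, 166], [156, 165, 167], [156, 164, 167], [157, 166, 167], [156, 165, 166], [158, 166, 168], [157, 165, 167], [156, 165, 167], [162, 171, 172], [160, 168, 169], [105, 112, 112], [86, 92, 92], [125, 133, 134], [157, 166, 168], [161, 171, 172], [154, 164, 165], [144, 154, 153], [172, 182, 181], [178, 189, 188], [179, 190, 189], [177, 187, 186], [177, 187, 186], [177, 187, 187], [171, 179, 183], [155, 160, 170], [160, 165, 170], [169, 175, 173], [175, 181, 179], [177, 183, 180], [176, 182, 179], [176, 181, 179], [177, 182, 180]]
[[158, 172, 172], [148, 162, 162], [171, 183, 183], [175, 187, 185], [151, 161, 161], [102, 109, 110], [80, 84, 85], [80, 85, 87], [114, 122, 123], [157, 166, 167], [155, 164, 166], [156, 164, 166], [155, 164, 165], [155, 164, 166], [157, 165, 167], [158, 166, 168], [146, 155, 157], [98, 105, 105], [119, 125, 124], [180, 186, 183], [176, 183, 180], [175, 182, 179], [175, 181, 178], [173, 180, 178], [177, 184, 178]]
```

Emit:
{"fn": "arm_command", "kwargs": {"deltas": [[[1.7,3.7,0.5,0,0,0],[1.7,3.7,0.5,0,0,0],[1.7,3.7,0.5,0,0,0],[1.7,3.7,0.5,0,0,0],[1.7,3.7,0.5,0,0,0],[1.7,3.7,0.5,0,0,0],[1.7,3.7,0.5,0,0,0],[1.7,3.7,0.5,0,0,0],[0,4.1,0,0,0,0],[0,4.1,0,0,0,0],[0,4.1,0,0,0,0],[0,4.1,0,0,0,0]]]}}

```text
t: 1.1
tool_pos: [0.3612, -0.0941, 0.2583]
orientation: [-3.083, -0.602, 0.0]
force: [1.5, 0.3, 0.6]
opening: 0.093
gripper_force: 0.0
```

Emit:
{"fn": "arm_command", "kwargs": {"deltas": [[[0,4.1,0,0,0,3],[0,4.1,0,0,0,6],[0,4.1,0,0,0,7],[0,4,0,0,0,7],[1,4,0,0,0,7],[1,4,0,0,0,7],[1,2,0,0,0,7],[1,1,0,0,0,7],[1,0,0,0,0,7],[1,0,0,0,0,7],[0,0,0,0,0,3],[0,0,0,0,0,0]]]}}

```text
t: 2.1
tool_pos: [0.4217, 0.1772, 0.258]
orientation: [-2.216, -2.226, 0.002]
force: [-0.5, 0.3, -0.5]
opening: 0.0931
gripper_force: 0.0
```

```bash
python3 - <<'E'
from h import *
s=monitor.read_state();print(s['t'],s['q'],s['tool_pos'],s['orientation'])
m=eyes.camera_model("wrist");I=eyes.read_camera("wrist");cv2.imwrite("pics/w1.png",I);print(m,ray(m,m["cx"]+1e-3,m["cy"],1))
import json;json.dump({k:np.array(v).tolist() for k,v in m.items()},open("w1.json","w"))
E
```

```text
2.1 [ 2.85532575e-01 -2.75565311e-01  1.80350425e+00  4.30751850e-07
  1.61510465e+00  2.80983319e-01] [0.42172903 0.17716088 0.2579844 ] [-2.21588936e+00 -2.22599305e+00  1.99701721e-03]
{'fx': 309.70691628693146, 'fy': 309.70691628693146, 'cx': 327.56955992618117, 'cy': 196.36943530503325, 'rvec': array([-2.84829789e+00, -6.10282953e-03,  1.04746183e-03]), 'tvec': array([-0.42146187,  0.12267428,  0.48011867])} (array([0.42097865, 0.25796089, 0.42358728]), array([-9.71305055e-05, -2.89102258e-01, -9.57298216e-01]))
```

View pics/w1.png

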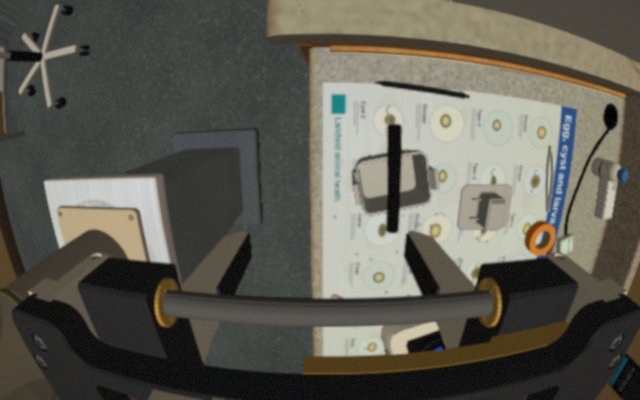

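The wrist view shows the marker from (395,127) to (392,230) across the container at about (395,180). The lid plate is centred near (487,208) with its hood at about (492,213). I'll segment these and cast rays.

```bash
cat >> h.py <<'E'
def comp(mask,seed=None):
    n,l,st,c=cv2.connectedComponentsWithStats(mask.astype(np.uint8))
    i=l[seed[1],seed[0]] if seed else 1+np.argmax(st[1:,4])
    return l==i
def rect(m,mask,z,fish):
    cs,_=cv2.findContours(mask.astype(np.uint8),cv2.RETR_EXTERNAL,cv2.CHAIN_APPROX_NONE)
    c=max(cs,key=len)[:,0,:]
    P=np.array([onz(m,float(u),float(v),z,fish)[:2] for u,v in c])
    r=cv2.minAreaRect((P*1000).astype(np.float32)); return r,P
E
python3 - <<'E'
from h import *
import json;m={k:np.array(v) for k,v in json.load(open("w1.json")).items()}
I=cv2.imread("pics/w1.png");C=I.astype(int);mx=C.max(2)
mk=mx<60; mk[:110]=0;mk[240:]=0;mk[:,:380]=0;mk[:,:410] ;mk[:,410:]=0
print("marker",rect(m,comp(mk),.0645,1)[0])
mt=eyes.camera_model("top");T=cv2.imread("pics/top0.png");k=T.max(2)<75;k[:234]=0;k[:,:196]=0;k[:,262:]=0;k[250:]=0
print("marker top",rect(mt,comp(k,(205,242)),.0645,0)[0])
for r,s in((208,slice(448,524,2)),(180,slice(340,450,3))): print(I[r,s].tolist())
print(I[140:240:3,372].tolist())
E
```

```text
marker ((500.706787109375, 170.21908569335938), (17.87676239013672, 133.67848205566406), 2.573535203933716)
marker top ((502.06475830078125, 170.11021423339844), (16.9531307220459, 131.76760864257812), 1.0810271501541138)
[[190, 202, 200], [187, 201, 198], [185, 198, 196], [188, 199, 198], [189, 201, 198], [165, 179, 178], [132, 146, 149], [145, 161, 167], [146, 162, 169], [146, 163, 167], [144, 161, 166], [145, 160, 167], [146, 162, 165], [144, 160, 165], [134, 150, 152], [87, 98, 101], [54, 61, 63], [61, 67, 67], [59, 66, 65], [61, 69, 70], [108, 122, 124], [131, 145, 149], [146, 161, 166], [142, 158, 163], [142, 160, 164], [144, 160, 164], [143, 159, 163], [142, 160, 165], [142, 157, 163], [143, 160, 164], [144, 159, 163], [172, 186, 186], [182, 198, 196], [181, 200, 197], [184, 200, 198], [183, 200, 198], [182, 200, 198], [177, 195, 193]]
[[179, 189, 178], [191, 202, 199], [186, 196, 193], [185, 194, 192], [124, 132, 133], [88, 98, 102], [123, 137, 141], [128, 143, 148], [150, 168, 172], [152, 168, 175], [153, 170, 175], [153, 170, 174], [149, 165, 172], [156, 171, 177], [151, 16
[... 218 characters left out ...]
67], [86, 95, 98], [103, 115, 119], [99, 109, 112], [140, 155, 159], [118, 139, 143], [100, 143, 149], [146, 167, 163], [186, 200, 190]]
[[195, 203, 201], [197, 203, 202], [196, 203, 201], [195, 204, 201], [194, 202, 201], [134, 141, 141], [78, 86, 89], [145, 160, 166], [152, 168, 173], [152, 170, 176], [154, 171, 176], [152, 169, 175], [153, 169, 174], [152, 168, 175], [152, 169, 175], [152, 167, 174], [150, 168, 173], [151, 168, 174], [150, 166, 172], [116, 127, 132], [67, 73, 74], [62, 68, 70], [64, 71, 73], [64, 74, 74], [104, 115, 117], [158, 170, 170], [197, 207, 199], [197, 206, 202], [198, 209, 202], [199, 207, 201], [199, 208, 202], [200, 210, 203], [198, 207, 200], [200, 210, 204]]
```

```bash
python3 - <<'E'
from h import *
import json;m={k:np.array(v) for k,v in json.load(open("w1.json")).items()}
I=cv2.imread("pics/w1.png");C=I.astype(int);mx=C.max(2)
mk=mx<178; mk[:140]=0;mk[235:]=0;mk[:,:345]=0;mk[:,530:]=0
mk=cv2.morphologyEx(mk.astype(np.uint8),cv2.MORPH_OPEN,np.ones((5,5)))
for n,s,z in(("cont",(385,180),.056),("lid",(470,208),.018)):
    c=comp(mk,s); 
    if n=="cont":
        c=c.copy(); 
        c=cv2.morphologyEx(c.astype(np.uint8),cv2.MORPH_OPEN,np.ones((15,15)))
    r,P=rect(m,c,z,1);print(n,r,P.min(0),P.max(0))
V=I.copy();cs,_=cv2.findContours(mk,0,2);cv2.drawContours(V,cs,-1,(0,0,255),1)
cv2.imwrite("pics/v1.png",cv2.resize(V[70:270,300:560],(780,600),interpolation=2))
for n,p in dict(edge=(312,230),tape=(540,238),tape2=(527,238),blk=(380,84),blk2=(466,95),back=(600,190),cable=(548,150),tubeL=(335,295),wirecon=(567,245)).items(): print(n,onz(m,*p,0.0,1)[:2].round(3))
mt=eyes.camera_model("top")
for p in((300,262),(312,247),(191,205),(193,240),(269,143),(297,262)): print(p,onz(mt,*p,0.01)[:2].round(3))
E
```

```text
cont ((506.0279235839844, 162.64739990234375), (106.10773468017578, 98.21748352050781), 46.519283294677734) [0.45057444 0.11955002] [0.56267548 0.21855033]
lid ((660.236328125, 122.02490997314453), (95.69221496582031, 88.32575225830078), 4.471973896026611) [0.61278719 0.07830758] [0.71015087 0.16671543]
edge [0.398 0.078]
tape [0.804 0.053]
tape2 [0.772 0.055]
blk [0.491 0.289]
blk2 [0.619 0.283]
back [0.95  0.145]
cable [0.785 0.212]
tubeL [ 0.434 -0.039]
wirecon [0.885 0.034]
(300, 262) [ 0.444 -0.046]
(312, 247) [ 0.489 -0.08 ]
(191, 205) [0.608 0.287]
(193, 240) [0.503 0.277]
(269, 143) [0.8   0.056]
(297, 262) [ 0.444 -0.037]
```

View pics/v1.png

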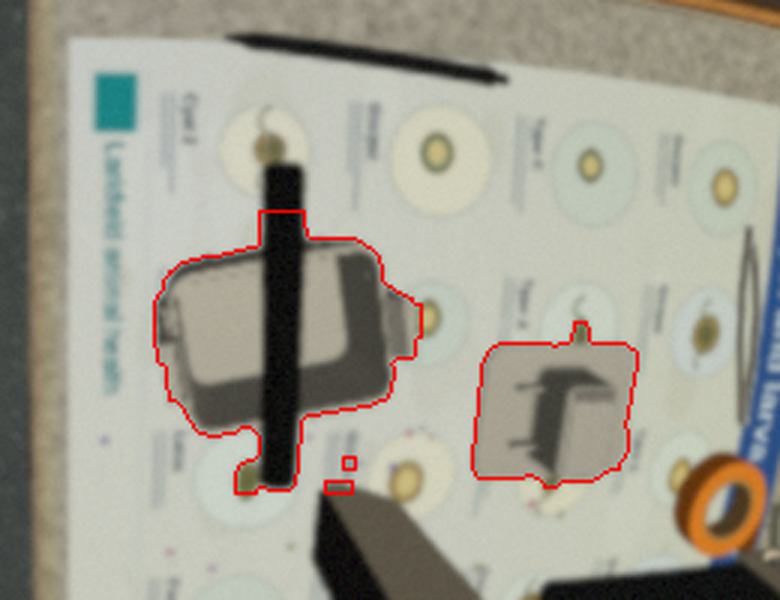

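The marker is at (0.501, 0.170). The lid is near (0.66, 0.12) with about 4.5° of yaw, and the container is near (0.50, 0.17). I'll put the marker at about (0.735, 0.175), which is clear of the lid and forceps.

Emit:
{"fn": "arm_command", "kwargs": {"deltas": [[[4,-0.3,-1,0,0,0],[3.9,-0.3,-1.2,0,0,0],[0,0,-4,0,0,0],[0,0,-4,0,0,0],[0,0,-4,0,0,0],[0,0,-2.5,0,0,0],[0,0,0,0,0,0],[0,0,-2,0,0,0],[0,0,-1.7,0,0,0],[0,0,0,0,0,0]]], "gripper": -0.2, "squeeze": 10}}

```text
t: 2.98
tool_pos: [0.4993, 0.1707, 0.0533]
orientation: [-2.22, -2.22, 0.004]
force: [-1.0, -0.2, -0.9]
opening: 0.0378
gripper_force: 0.0
```

Emit:
{"fn": "arm_command", "kwargs": {"deltas": [[[0,0,0,0,0,0],[0,0,0,0,0,0],[0,0,0,0,0,0],[0,0,0,0,0,0],[0,0,0,0,0,0],[0,0,0,0,0,0]]], "gripper": -1}}

```text
t: 3.48
tool_pos: [0.502, 0.1714, 0.0565]
orientation: [2.219, 2.222, 0.004]
force: [-2.1, 0.3, 7.3]
opening: 0.0157
gripper_force: 9.9
```

Emit:
{"fn": "arm_command", "kwargs": {"deltas": [[[0,0,1,0,0,0],[0,0,2,0,0,0],[0,0,3,0,0,0],[0,0,4,0,0,0],[0,0,2,0,0,0],[0,0,0,0,0,0]]]}}

```text
t: 3.98
tool_pos: [0.5043, 0.172, 0.1822]
orientation: [2.216, 2.219, 0.014]
force: [-0.2, 0.9, 1.0]
opening: 0.0159
gripper_force: 9.9
```

```bash
python3 - <<'E'
from h import *
s=monitor.read_state();print(s['t'],s['tool_pos'],s['force'],s['opening'],s['gripper_force'])
m=eyes.camera_model("wrist");I=eyes.read_camera("wrist");cv2.imwrite("pics/w2.png",I)
S=eyes.read_camera("scene")
cv2.imwrite("pics/v2.png",np.hstack([cv2.resize(I[80:400,180:560],(400,340)),cv2.resize(S[180:350,140:340],(400,340))]))
import json;json.dump({k:np.array(v).tolist() for k,v in m.items()},open("w2.json","w"))
E
```

```text
3.9833 [0.50431222 0.17197385 0.18215895] [-0.20096037  0.86904022  1.01590235] 0.01590312608483381 9.88235592842102
```

View pics/v2.png

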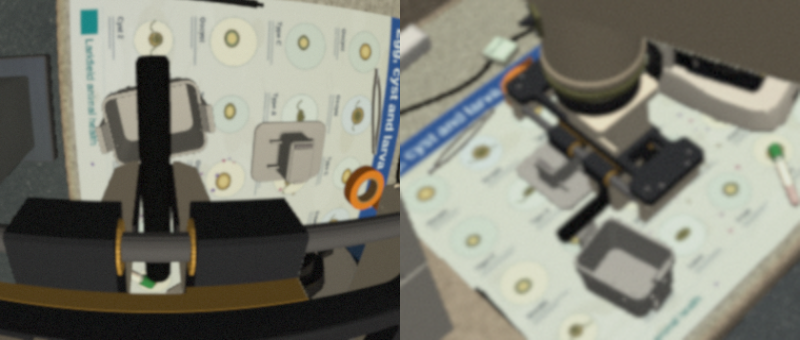

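The marker is held between the fingers. Its ends are at about wrist pixels (324,134) and (330,342). Next I'll check its tilt.

```bash
python3 - <<'E'
from h import *
import json;m={k:np.array(v) for k,v in json.load(open("w2.json")).items()}
for p,y in(((324,134),.2385),((330,342),.1035)):
    c,d=ray(m,*p,True); print(c,c+d*(y-c[1])/d[1])
E
```

```text
[0.50184402 0.25231124 0.34801625] [0.50169391 0.2385     0.19325954]
[0.50184402 0.25231124 0.34801625] [0.50529859 0.1035     0.19166681]
```

Emit:
{"fn": "arm_command", "kwargs": {"deltas": [[[3.9,0.1,0,0,0,0],[3.9,0.1,0,0,0,0],[3.9,0.1,0,0,0,0],[3.9,0,0,0,0,0],[3.9,0,0,0,0,0],[3.6,0,0,0,0,0],[0,0,-4,0,0,0],[0,0,-4,0,0,0],[0,0,-4,0,0,0],[0,0,-3,0,0,0],[0,0,0,0,0,0],[0,0,0,0,0,0]]]}}

```text
t: 5.08
tool_pos: [0.7283, 0.1735, 0.0202]
orientation: [-2.216, -2.22, 0.011]
force: [0.2, 0.9, -0.2]
opening: 0.0158
gripper_force: 9.9
```

Emit:
{"fn": "arm_command", "kwargs": {"deltas": [[[0.6,0,-0.8,0,0,0],[0,0,-0.8,0,0,0],[0,0,0,0,0,0],[0,0,0,0,0,0]]]}}

```text
t: 5.42
tool_pos: [0.7386, 0.1742, 0.0099]
orientation: [2.219, 2.223, 0.002]
force: [-0.2, 0.5, 0.5]
opening: 0.0159
gripper_force: 9.9
```

Emit:
{"fn": "arm_command", "kwargs": {"deltas": [[[0,0,-0.4,0,0,0],[0,0,-0.3,0,0,0],[0,0,0,0,0,0],[0,0,0,0,0,0],[0,0,0,0,0,0]]]}}

```text
t: 5.83
tool_pos: [0.7378, 0.1741, 0.0017]
orientation: [-2.219, -2.224, 0.0]
force: [-0.3, -0.4, -1.2]
opening: 0.0157
gripper_force: 9.9
```

Release, then rise, then hold.

Emit:
{"fn": "arm_command", "kwargs": {"deltas": [[[0,0,0,0,0,0],[0,0,0,0,0,0],[0,0,0,0,0,0],[0,0,0,0,0,0],[0,0,0.7,0,0,0],[0,0,2,0,0,0],[0,0,4,0,0,0],[0,0,4,0,0,0],[0,0,4,0,0,0],[0,0,4,0,0,0]]], "gripper": -0.42}}

```text
t: 6.67
tool_pos: [0.7375, 0.1741, 0.1913]
orientation: [2.219, 2.223, 0.001]
force: [0.4, 0.6, 0.6]
opening: 0.0271
gripper_force: 0.0
```

Emit:
{"fn": "arm_command", "kwargs": {"deltas": [[[-4,-0.7,0,0,0,0],[-4,-0.7,0,0,0,0],[-4,-0.7,0,0,0,0],[-4,-0.7,2,0,0,0],[-3,-0.7,2,0,0,0],[-2,0,2,0,0,0],[0,0,2,0,0,0],[0,0,0,0,0,0],[0,0,0,0,0,0]]]}}

```text
t: 7.42
tool_pos: [0.5319, 0.1398, 0.2694]
orientation: [2.217, 2.222, 0.006]
force: [1.1, 0.1, -0.9]
opening: 0.027
gripper_force: 0.0
```

```bash
python3 - <<'E'
from h import *
s=monitor.read_state();print(s['t'],s['tool_pos'],s['force'],s['opening'],s['dq'])
m=eyes.camera_model("wrist");I=eyes.read_camera("wrist");cv2.imwrite("pics/w3.png",I)
import json;json.dump({k:np.array(v).tolist() for k,v in m.items()},open("w3.json","w"))
cv2.imwrite("pics/v3.png",cv2.resize(I[60:310,200:540],(800,588)))
E
```

```text
7.4167 [0.53187736 0.139839   0.26937847] [ 1.11998034  0.05369314 -0.92135725] 0.02703581450905277 [-0.00318641  0.04795112  0.02928269 -0.0003425  -0.01282215 -0.00067867]
```

View pics/v3.png

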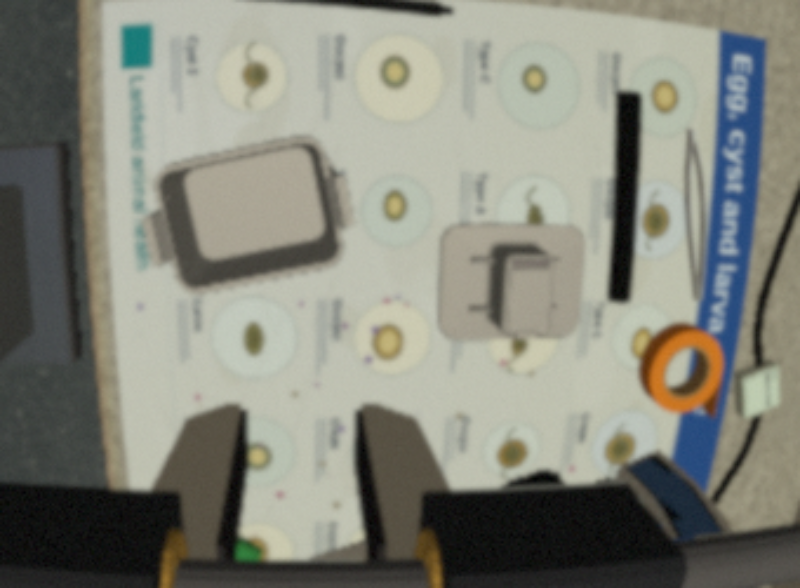

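The view shows the marker lying flat on the desk at about (625,195) in the crop. The open container is at about (250,210) with catches at (157,237) and (340,195), and the lid is at (510,283). I'll fit the rectangles now.

```bash
python3 - <<'E'
from h import *
import json;m={k:np.array(v) for k,v in json.load(open("w3.json")).items()}
I=cv2.imread("pics/w3.png");mx=I.astype(int).max(2)
mk=(mx<180); mk[:95]=0;mk[215:]=0;mk[:,:258]=0;mk[:,452:]=0
mk=mk.astype(np.uint8)
full=comp(mk,(300,140)).astype(np.uint8)
op=cv2.morphologyEx(full,cv2.MORPH_OPEN,np.ones((25,25)))
r,P=rect(m,op,.056,1);print("cont body",r)
r,P=rect(m,full,.07,1);print("cont+catch",r)
c=cv2.morphologyEx(comp(mk,(395,180)).astype(np.uint8),cv2.MORPH_OPEN,np.ones((9,9)))
r,P=rect(m,c,.018,1);print("lid",r)
# mouth floor etc: dark wall component
d=((mx<118)).astype(np.uint8);d[:95]=0;d[200:]=0;d[:,:258]=0;d[:,360:]=0
d=comp(d).astype(np.uint8);r,P=rect(m,d,.056,1);print("inner wall",r)
h=((mx<118)).astype(np.uint8);h[:150]=0;h[210:]=0;h[:,:380]=0;h[:,452:]=0;ys,xs=np.where(comp(h));print("hood dark",xs.min(),xs.max(),ys.min(),ys.max())
b=mx<70;b=b.astype(np.uint8);b[:90]=0;b[200:]=0;b[:,:452]=0;b[:,480:]=0;r,P=rect(m,comp(b),.0085,1);print("marker",r)
V=cv2.cvtColor((full*80+op*80+c*80).astype(np.uint8),cv2.COLOR_GRAY2BGR)
V2=I.copy()
for k,col in((full,(0,0,255)),(op,(0,255,0)),(d,(255,0,0)),(c,(0,255,0))):
    cs,_=cv2.findContours(k,0,1);cv2.drawContours(V2,cs,-1,col,1)
cv2.imwrite("pics/v4.png",cv2.resize(V2[90:220,250:460],(798,494),interpolation=0))
E
```

```text
cont body ((505.2935791015625, 165.58975219726562), (77.77249908447266, 102.00346374511719), 89.93093872070312)
cont+catch ((503.4384460449219, 167.32269287109375), (127.14160919189453, 111.05579376220703), 88.0123519897461)
lid ((663.8612670898438, 121.32402038574219), (101.99974060058594, 76.98051452636719), 3.190730571746826)
inner wall ((504.8154602050781, 163.84251403808594), (99.34500122070312, 63.73575210571289), 11.375771522521973)
hood dark 406 431 164 199
marker ((736.6388549804688, 172.8731689453125), (15.197985649108887, 131.78585815429688), 1.89901602268219)
```

View pics/v4.png

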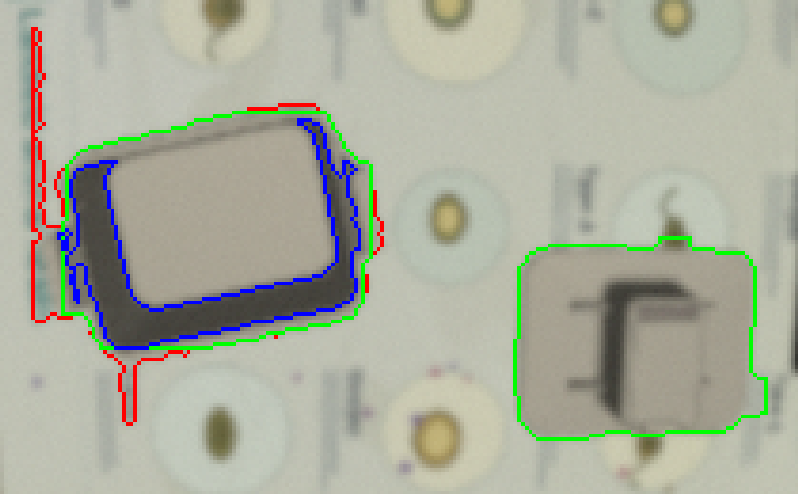

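```bash
cat > fit.py <<'E'
from h import *
# robust box: pts (mm), start angle & center; iterates per-side line fits using points in central bands given
def box(P,ctr,ang,bands,half,tol=8):
    ctr=np.array(ctr,float)
    for it in range(6):
        a=np.deg2rad(ang);R=np.array([[np.cos(a),np.sin(a)],[-np.sin(a),np.cos(a)]])
        Q=(P-ctr)@R.T; out={};sl=[]
        for ax in(0,1):
            for s in(-1,1):
                o=Q[:,1-ax]; k=np.zeros(len(Q),bool)
                for lo,hi in bands[ax]: k|=(o>lo)&(o<hi)
                k&=abs(Q[:,ax]*s-half[ax])<tol
                if k.sum()<4: out[ax,s]=None;continue
                vx,vy,x0,y0=cv2.fitLine(Q[k].astype(np.float32),cv2.DIST_HUBER,0,.01,.01).ravel()
                if ax==0: out[ax,s]=x0-y0*vx/vy; g=-vx/vy
                else: out[ax,s]=y0-x0*vy/vx; g=vy/vx
                sl.append((g,k.sum()))
        mid=np.array([(out[ax,1]+out[ax,-1])/2 if out[ax,1] is not None and out[ax,-1] is not None else 0 for ax in(0,1)])
        ctr=ctr+R.T@mid; ang+=np.rad2deg(np.average([g for g,_ in sl],weights=[n for _,n in sl]))
    return ctr,ang,out,[(round(float(np.rad2deg(g)),2),int(n)) for g,n in sl]
def contour(m,mask,z):
    cs,_=cv2.findContours(mask.astype(np.uint8),cv2.RETR_EXTERNAL,cv2.CHAIN_APPROX_NONE);c=max(cs,key=len)[:,0]
    return np.array([onz(m,float(u),float(v),z,True)[:2]*1000 for u,v in c])
E
python3 - <<'E'
from fit import *
import json;m={k:np.array(v) for k,v in json.load(open("w3.json")).items()}
I=cv2.imread("pics/w3.png");mx=I.astype(int).max(2)
for th in(105,118,130):
    d=(mx<th).astype(np.uint8);d[:95]=0;d[200:]=0;d[:,:258]=0;d[:,360:]=0
    print("mouth",th,box(contour(m,comp(d),.056),(503,167),11.4,[[(-27,-16),(16,27)],[(-35,35)]],(43,32)))
for th in(172,180,186):
    k=(mx<th).astype(np.uint8);k[:95]=0;k[215:]=0;k[:,:258]=0;k[:,452:]=0
    f=comp(k,(300,140))
    print("rim",th,box(contour(m,f,.056),(503,167),11.4,[[(-30,-16),(16,30)],[(-35,35)]],(46,36)))
    k[:,:370]=0
    print("lid",th,box(contour(m,comp(k,(395,180)),.018),(662,121),-3,[[(-28,28)],[(-38,38)]],(46,36),5))
E
```

```text
mouth 105 (array([492.66703278, 220.2567348 ]), np.float64(750.3996844185949), {(0, -1): None, (0, 1): np.float32(7.4403687), (1, -1): np.float32(-34.37841), (1, 1): None}, [(83.31, 10), (-5.66, 18)])
mouth 118 (array([485.16623991, 216.68865281]), np.float64(191.10241217369241), {(0, -1): None, (0, 1): None, (1, -1): None, (1, 1): np.float32(33.397507)}, [(39.87, 20)])
mouth 130 (array([504.59648755, 163.9093605 ]), np.float64(11.598577143032584), {(0, -1): np.float32(-42.35387), (0, 1): np.float32(42.697807), (1, -1): np.float32(-31.477571), (1, 1): np.float32(31.509054)}, [(-0.66, 17), (0.14, 28), (-0.31, 54), (0.35, 22)])
rim 172 (array([503.05042317, 164.47123163]), np.float64(14.163389717788654), {(0, -1): np.float32(-47.19842), (0, 1): np.float32(47.17739), (1, -1): np.float32(-35.90857), (1, 1): np.float32(35.909485)}, [(6.71, 39), (-0.52, 22), (-2.63, 54), (-1.83, 56)])
lid 172 (array([660.20531253, 119.98649761]), np.float64(1.5831921256515773), {(0, -1): np.float32(-45.752533), (0, 1): np.float32(45.75253), (1, -1): np.float32(-35.86308), (1, 1): np.float32(35.86308)}, [(1
[... 383 characters left out ...]
{(0, -1): np.float32(-46.824448), (0, 1): np.float32(46.824444), (1, -1): np.float32(-36.591564), (1, 1): np.float32(36.591568)}, [(-0.82, 39), (1.15, 29), (1.54, 46), (-1.57, 46)])
rim 186 (array([502.57352849, 164.32067152]), np.float64(13.70369549811312), {(0, -1): np.float32(-48.653515), (0, 1): np.float32(48.641838), (1, -1): np.float32(-37.43445), (1, 1): np.float32(37.434853)}, [(8.36, 20), (-1.73, 23), (-1.91, 57), (-0.23, 61)])
lid 186 (array([660.383772  , 120.03220299]), np.float64(0.8644731060140164), {(0, -1): np.float32(-47.385303), (0, 1): np.float32(47.385307), (1, -1): np.float32(-37.256252), (1, 1): np.float32(37.256252)}, [(1.92, 38), (-0.39, 30), (1.06, 42), (-2.11, 50)])
```

The container centre is (504.2, 164.2) mm with 11.6° yaw, and the fitted mouth of 85×63 mm matches the given size. The lid is at (660.3, 120) mm with about 1° yaw. I'll turn the tool 90° and go above the lid.

Emit:
{"fn": "arm_command", "kwargs": {"deltas": [[[1,-0.2,0,0,0,7],[1,-0.2,0,0,0,7],[1,-0.2,0,0,0,7],[1,-0.2,0,0,0,7],[1,-0.2,0,0,0,7],[1,-0.2,0,0,0,7],[1,-0.2,0,0,0,7],[1,-0.2,0,0,0,7],[1,-0.2,0,0,0,7],[1,-0.2,0,0,0,7],[1,0,0,0,0,7],[1,0,0,0,0,7]]], "gripper": 0.6}}

```text
t: 8.47
tool_pos: [0.6512, 0.1193, 0.2643]
orientation: [-0.153, -3.134, 0.001]
force: [0.3, 0.8, 0.5]
opening: 0.0744
gripper_force: 0.0
```

Emit:
{"fn": "arm_command", "kwargs": {"deltas": [[[0.8,0,0,0,0,7],[0,0,-4,0,0,0],[0,0,-4,0,0,0],[0,0,-4,0,0,0],[0,0,-4,0,0,0],[0,0,0,0,0,0],[0,0,0,0,0,0],[0,0,0,0,0,0],[0,0,0,0,0,0]]]}}

```text
t: 9.22
tool_pos: [0.6613, 0.1199, 0.1108]
orientation: [-0.03, 3.136, 0.001]
force: [-0.0, 0.9, 0.7]
opening: 0.0745
gripper_force: 0.0
```

```bash
cat > st.py <<'E'
from h import *
from scipy.spatial.transform import Rotation as Ro
s=monitor.read_state();R=Ro.from_rotvec(s['orientation']).as_matrix()
print(s['t'],s['tool_pos'].round(4),"yaw",np.rad2deg(np.arctan2(R[1,1],R[0,1])).round(2),"z",R[:,2].round(4),"F",s['force'].round(1),s['opening'].round(4),s['gripper_force'],abs(s['dq']).max().round(3),"q6",s['q'][5].round(2))
E
python3 st.py
```

```text
Traceback (most recent call last):
  File "st.py", line 4, in <module>
    print(s['t'],s['tool_pos'].round(4),"yaw",np.rad2deg(np.arctan2(R[1,1],R[0,1])).round(2),"z",R[:,2].round(4),"F",s['force'].round(1),s['opening'].round(4),s['gripper_force'],abs(s['dq']).max().round(3),"q6",s['q'][5].round(2))
                                                                                                                                         ^^^^^^^^^^^^^^^^^^
AttributeError: 'float' object has no attribute 'round'
```

Emit:
{"fn": "arm_command", "kwargs": {"deltas": [[[0,0,-3,0,0,0],[0,0,-3,0,0,0],[0,0,-1.5,0,0,0],[0,0,-1.3,0,0,0],[0,0,0,0,0,0],[0,0,0,0,0,0],[0,0,0,0,0,0]]]}}

```text
t: 9.8
tool_pos: [0.6605, 0.1199, 0.0213]
orientation: [-0.03, 3.138, 0.0]
force: [-0.2, 0.2, 0.0]
opening: 0.0745
gripper_force: 0.0
```

```bash
sed -i "s/s\['opening'\].round(4)/s['opening']/" st.py; python3 st.py
```

```text
9.8 [0.6605 0.1199 0.0213] yaw 91.11 z [ 3.e-03  3.e-04 -1.e+00] F [-0.2  0.2  0. ] 0.07454277012359736 0.0 0.011 q6 -1.49
```

Close with a strong grip, then lift a little.

Emit:
{"fn": "arm_command", "kwargs": {"deltas": [[[0,0,0,0,0,0],[0,0,0,0,0,0],[0,0,0,0,0,0],[0,0,0,0,0,0],[0,0,0,0,0,0],[0,0,0,0,0,0],[0,0,0,0,0,0]]], "gripper": -1, "squeeze": 45}}

```text
t: 10.38
tool_pos: [0.6592, 0.1197, 0.0195]
orientation: [-0.03, 3.141, 0.0]
force: [-0.6, -0.7, 2.9]
opening: 0.0476
gripper_force: 45.0
```

Emit:
{"fn": "arm_command", "kwargs": {"deltas": [[[0,0,1,0,0,0],[0,0,3,0,0,0],[0,0,4,0,0,0],[0,0,4,0,0,0],[0,0,2,0,0,0],[0,0,0,0,0,0],[0,0,0,0,0,0],[0,0,0,0,0,0]]]}}

```text
t: 11.05
tool_pos: [0.6581, 0.1196, 0.1578]
orientation: [0.03, -3.139, 0.0]
force: [0.2, -0.6, -1.6]
opening: 0.0478
gripper_force: 45.0
```

```bash
python3 st.py; python3 - <<'E'
from h import *
m=eyes.camera_model("wrist");I=eyes.read_camera("wrist");cv2.imwrite("pics/w5.png",I);S=eyes.read_camera("scene")
import json;json.dump({k:np.array(v).tolist() for k,v in m.items()},open("w5.json","w"))
cv2.imwrite("pics/v5.png",np.hstack([cv2.resize(I[0:360],(480,270)),cv2.resize(S[150:350,100:340],(320,270))]))
E
```

```text
11.05 [0.6581 0.1196 0.1578] yaw 91.1 z [-2.e-03 -2.e-04 -1.e+00] F [ 0.2 -0.6 -1.6] 0.04777307578510265 44.99967813491821 0.024 q6 -1.49
```

View pics/v5.png

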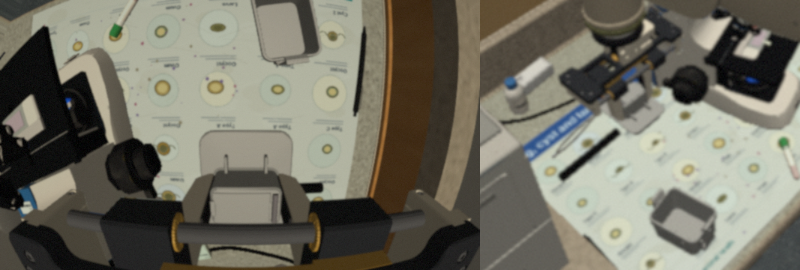

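The lid is held level and symmetric in the fingers, with the plate's near edge at about wrist row 175, columns 267–389. The marker is still flat on the desk. Next I'll measure the lid's offset in the grip.

```bash
python3 - <<'E'
from fit import *
import json;m={k:np.array(v) for k,v in json.load(open("w5.json")).items()}
I=cv2.imread("pics/w5.png");g=I.astype(int).max(2)
print(g[165:185,300].tolist(),g[165:185,360].tolist()); print(g[205,255:275].tolist(),g[205,380:400].tolist())
def cross(line,th=None):
    d=np.diff(line);i=np.argmin(d);return i
for z in(.1545,.156,.1575):
    near=[]
    for u in range(285,376,6):
        col=g[160:190,u].astype(float);d=-np.diff(col);i=int(np.argmax(d));near.append(onz(m,u,160+i+.5,z,1)[:2])
    near=np.array(near);k=np.polyfit(near[:,1],near[:,0],1)
    L=[];Rr=[]
    for v in range(186,216,4):
        r=g[v,245:285].astype(float);L.append(onz(m,245+np.argmax(-np.diff(r))+.5,v,z,1)[:2])
        r=g[v,370:410].astype(float);Rr.append(onz(m,370+np.argmax(np.diff(r))+.5,v,z,1)[:2])
    L,Rr=np.array(L),np.array(Rr)
    print(z,"near x at y=.12",np.polyval(k,.12).round(4),"slope deg",np.rad2deg(k[0]).round(2),"std",(near[:,0]-np.polyval(k,near[:,1])).std().round(4),"L",np.median(L,0).round(4),"R",np.median(Rr,0).round(4))
E
```

```text
[158, 143, 139, 149, 162, 173, 176, 168, 140, 120, 129, 147, 154, 158, 155, 160, 159, 158, 160, 159] [183, 181, 186, 182, 183, 181, 177, 167, 137, 119, 119, 135, 148, 158, 158, 161, 158, 156, 159, 157]
[181, 180, 179, 178, 179, 179, 180, 180, 180, 172, 159, 142, 143, 150, 152, 154, 154, 151, 153, 152] [155, 155, 153, 155, 153, 154, 151, 152, 141, 143, 160, 175, 180, 181, 183, 182, 181, 181, 179, 180]
0.1545 near x at y=.12 0.614 slope deg -0.89 std 0.0001 L [0.6309 0.0828] R [0.6295 0.1555]
0.156 near x at y=.12 0.6137 slope deg -0.89 std 0.0001 L [0.6304 0.0831] R [0.629  0.1552]
0.1575 near x at y=.12 0.6134 slope deg -0.89 std 0.0001 L [0.6299 0.0835] R [0.6285 0.1549]
```

Emit:
{"fn": "arm_command", "kwargs": {"deltas": [[[-3.1,0.9,0,0,0,2.1],[-3.1,0.9,0,0,0,2.1],[-3.1,0.9,0,0,0,2.1],[-3.1,0.9,0,0,0,2.1],[-3.1,0.8,0,0,0,2.1],[0,0,-1.5,0,0,0],[0,0,-2,0,0,0],[0,0,-1.5,0,0,0],[0,0,0,0,0,0],[0,0,0,0,0,0],[0,0,0,0,0,0]]]}}

```text
t: 12.07
tool_pos: [0.5039, 0.1636, 0.109]
orientation: [0.317, -3.125, 0.0]
force: [1.4, 0.2, -0.8]
opening: 0.0476
gripper_force: 45.0
```

```bash
python3 st.py; python3 - <<'E'
from h import *
m=eyes.camera_model("wrist");I=eyes.read_camera("wrist");cv2.imwrite("pics/w6.png",I)
import json;json.dump({k:np.array(v).tolist() for k,v in m.items()},open("w6.json","w"))
cv2.imwrite("pics/v6.png",cv2.resize(I[80:300,190:480],(780,592)))
E
```

```text
12.0667 [0.5039 0.1636 0.109 ] yaw 101.6 z [-8.e-04 -2.e-04 -1.e+00] F [ 1.4  0.2 -0.8] 0.04758236563222296 44.999640583992004 0.017 q6 -1.56
```

View pics/v6.png

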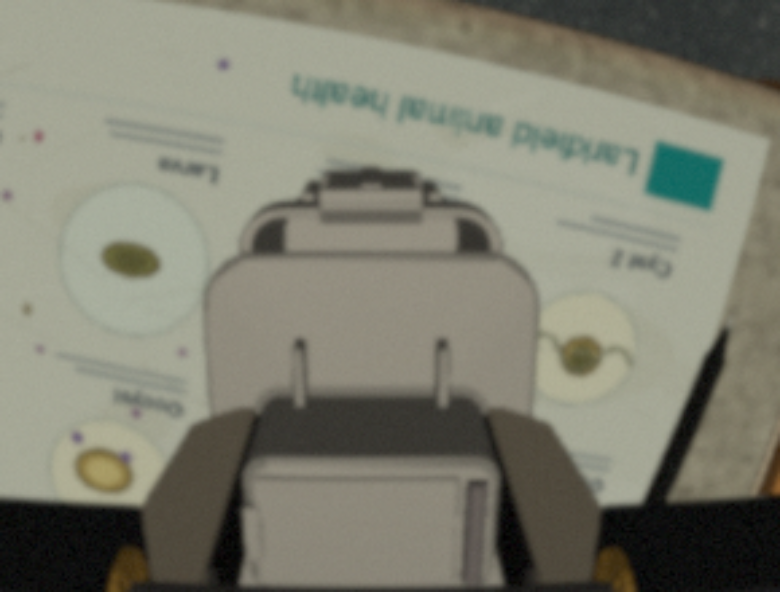

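The lid sits squarely over the container: lid edges at columns 206/538 and rim edges at 243/501, all centred on 372. The rim's near edge is at about row 203 and the lid's near edge at about row 253. I'll check the offset along the container's y.

```bash
python3 - <<'E'
from h import *
import json;m={k:np.array(v) for k,v in json.load(open("w6.json")).items()}
I=cv2.imread("pics/w6.png");g=I.max(2).astype(int)
for u in(300,328,350): print(u,list(enumerate(g[138:182,u].tolist(),138)))
t=np.deg2rad(11.6);e=np.array([np.cos(t),np.sin(t)]);n=np.array([-e[1],e[0]])
tcp=np.array([.5039,.1636])
for nm,u,v,z in(("rim near",297,155.5,.056),("rim near",360,155.5,.056),("lid bot",297,174,.1035),("lid bot",360,174,.1035),("catch top",328.3,144,.072),("lidL",190+206*.3718,220,.1035),("lidR",190+538*.3718,220,.1035),("rimL",190+243*.3718,172,.056),("rimR",190+501*.3718,172,.056)):
    p=onz(m,u,v,z,1)[:2]-tcp; print(nm,(p@e*1000).round(1),(p@n*1000).round(1))
E
```

```text
300 [(138, 167), (139, 167), (140, 166), (141, 168), (142, 169), (143, 168), (144, 168), (145, 168), (146, 167), (147, 167), (148, 169), (149, 168), (150, 165), (151, 163), (152, 155), (153, 131), (154, 98), (155, 74), (156, 78), (157, 110), (158, 130), (159, 134), (160, 136), (161, 144), (162, 144), (163, 149), (164, 147), (165, 147), (166, 150), (167, 145), (168, 147), (169, 149), (170, 148), (171, 147), (172, 140), (173, 121), (174, 108), (175, 119), (176, 135), (177, 143), (178, 148), (179, 146), (180, 147), (181, 147)]
328 [(138, 163), (139, 161), (140, 152), (141, 131), (142, 97), (143, 69), (144, 58), (145, 61), (146, 61), (147, 75), (148, 100), (149, 118), (150, 121), (151, 137), (152, 145), (153, 145), (154, 141), (155, 138), (156, 136), (157, 130), (158, 112), (159, 100), (160, 101), (161, 101), (162, 112), (163, 131), (164, 143), (165, 149), (166, 150), (167, 149), (168, 147), (169, 150), (170, 146), (171, 146), (172, 140), (173, 124), (174, 112), (175, 120), (176, 130), (177, 141), (178, 146), (179, 145), (180, 147), (181, 147)]
350 [(138, 164), (139, 167), (140, 164), (141, 166), (142, 166), (143, 167), (144, 166), (145, 157), (146, 137), (147, 108), (148, 78), (149, 64), (150, 68), (151, 91), (152, 112), (153, 118), (154, 103), (155, 76), (156, 78), (157, 111), (158, 129), (159, 137), (160, 139), (161, 141), (162, 147), (163, 147), (164, 150), (165, 147), (166, 147), (167, 150), (168, 148), (169, 148), (170, 148), (171, 147), (172, 141), (173, 124), (174, 112), (175, 114), (176, 125), (177, 138), (178, 144), (179, 146), (180, 146), (181, 147)]
rim near -45.8 -21.6
rim near -45.7 23.5
lid bot -42.7 -17.1
lid bot -42.7 18.7
catch top -55.9 0.8
lidL -14.7 -36.3
lidR -14.6 37.8
rimL -33.7 -34.1
rimR -33.7 35.7
```

Emit:
{"fn": "arm_command", "kwargs": {"deltas": [[[-0.2,0,-1,0,0,0],[0,0,-1,0,0,0],[0,0,-0.8,0,0,0],[0,0,0,0,0,0],[0,0,0,0,0,0],[0,0,0,0,0,0]]]}}

```text
t: 12.62
tool_pos: [0.502, 0.1637, 0.081]
orientation: [0.318, -3.125, 0.0]
force: [-0.2, 1.1, -2.1]
opening: 0.0475
gripper_force: 45.0
```

```bash
python3 st.py
```

```text
12.6167 [0.502  0.1637 0.081 ] yaw 101.6 z [-3.e-04 -0.e+00 -1.e+00] F [-0.2  1.1 -2.1] 0.047536844184394085 44.99970495700836 0.01 q6 -1.56
```

Emit:
{"fn": "arm_command", "kwargs": {"deltas": [[[0,0,-0.4,0,0,0],[0,0,-0.3,0,0,0],[0,0,-0.3,0,0,0],[0,0,0,0,0,0],[0,0,0,0,0,0],[0,0,0,0,0,0]]]}}

```text
t: 13.12
tool_pos: [0.5023, 0.1637, 0.0714]
orientation: [-0.318, 3.125, 0.0]
force: [0.6, 0.8, 0.6]
opening: 0.0483
gripper_force: 45.0
```

```bash
python3 st.py
```

```text
13.1167 [0.5023 0.1637 0.0714] yaw 101.6 z [ 6.e-04  1.e-04 -1.e+00] F [0.6 0.8 0.6] 0.04828148324830532 45.000364780426025 0.001 q6 -1.56
```

Plug is in the mouth. Now press step by step.

Emit:
{"fn": "arm_command", "kwargs": {"deltas": [[[0,0,-0.2,0,0,0],[0,0,-0.2,0,0,0],[0,0,-0.2,0,0,0],[0,0,0,0,0,0],[0,0,0,0,0,0],[0,0,0,0,0,0]]]}}

```text
t: 13.62
tool_pos: [0.5028, 0.1639, 0.066]
orientation: [-0.317, 3.124, 0.0]
force: [-1.0, -0.1, 6.7]
opening: 0.0475
gripper_force: 45.0
```

```bash
python3 st.py
```

```text
13.6167 [0.5028 0.1639 0.066 ] yaw 101.61 z [ 1.7e-03  4.0e-04 -1.0e+00] F [-1.  -0.1  6.7] 0.04747067128082516 45.00166118144989 0.001 q6 -1.56
```

Emit:
{"fn": "arm_command", "kwargs": {"deltas": [[[0,0,-0.2,0,0,0],[0,0,-0.2,0,0,0],[0,0,0,0,0,0],[0,0,0,0,0,0],[0,0,0,0,0,0]]]}}

```text
t: 14.03
tool_pos: [0.5031, 0.1639, 0.0619]
orientation: [-0.317, 3.123, 0.0]
force: [1.2, 0.1, 4.6]
opening: 0.0475
gripper_force: 45.0
```

Emit:
{"fn": "arm_command", "kwargs": {"deltas": [[[0,0,-0.2,0,0,0],[0,0,-0.2,0,0,0],[0,0,0,0,0,0],[0,0,0,0,0,0],[0,0,0,0,0,0]]]}}

```text
t: 14.45
tool_pos: [0.5042, 0.1641, 0.0602]
orientation: [-0.317, 3.121, 0.001]
force: [-3.3, -1.0, 21.0]
opening: 0.0471
gripper_force: 56.0
```

```bash
python3 st.py; python3 - <<'E'
from h import *
m=eyes.camera_model("wrist");I=eyes.read_camera("wrist");cv2.imwrite("pics/w7.png",I)
g=I.max(2).astype(int)
for u in(265,300,328,355,390): print(u,g[140:190,u].tolist())
t=np.deg2rad(11.6);e=np.array([np.cos(t),np.sin(t)]);n=np.array([-e[1],e[0]]);tcp=np.array([.5042,.1641])
for v in(150,155,160,165,170,175,180): print(v,((onz(m,328,v,.06,1)[:2]-tcp)@e*1000).round(1))
E
```

```text
14.45 [0.5042 0.1641 0.0602] yaw 101.6 z [ 4.4e-03  9.0e-04 -1.0e+00] F [-3.3 -1.  21. ] 0.04706936750220107 55.96814554184675 0.001 q6 -1.56
265 [158, 156, 158, 156, 158, 160, 159, 156, 157, 160, 158, 159, 158, 159, 159, 157, 158, 159, 156, 159, 157, 159, 158, 160, 155, 160, 157, 157, 158, 160, 159, 158, 158, 157, 158, 156, 160, 158, 161, 157, 158, 159, 157, 154, 154, 151, 148, 143, 136, 133]
300 [159, 158, 160, 158, 160, 157, 155, 158, 158, 159, 158, 157, 159, 155, 159, 159, 152, 131, 104, 73, 56, 54, 53, 50, 55, 64, 87, 100, 96, 85, 69, 61, 60, 67, 74, 87, 109, 121, 130, 136, 136, 139, 140, 140, 139, 139, 139, 139, 138, 139]
328 [152, 152, 152, 154, 155, 152, 151, 147, 140, 132, 125, 115, 92, 71, 54, 51, 52, 54, 54, 51, 57, 69, 98, 117, 106, 84, 79, 102, 126, 134, 136, 138, 135, 131, 131, 128, 117, 100, 91, 93, 92, 101, 114, 130, 136, 138, 140, 137, 141, 139]
355 [159, 156, 156, 156, 155, 154, 156, 158, 157, 159, 157, 157, 155, 150, 139, 130, 135, 136, 122, 96, 74, 62, 56, 53, 60, 80, 106, 121, 118, 102, 73, 57, 58, 65, 81, 95, 105, 115, 127, 136, 137, 135, 139, 140, 137, 134, 139, 139, 141, 140]
390 [151, 156, 159, 161, 161, 158, 159, 157, 160, 159, 159, 156, 158, 156, 158, 158, 161, 159, 161, 160, 163, 159, 161, 162, 163, 161, 159, 163, 160, 160, 160, 160, 161, 161, 160, 161, 161, 163, 160, 162, 160, 159, 157, 158, 158, 154, 154, 147, 140, 137]
150 -57.2
155 -54.5
160 -51.7
165 -49.0
170 -46.2
175 -43.4
180 -40.5
```

Emit:
{"fn": "arm_command", "kwargs": {"deltas": [[[0,0,0,0,0,0],[0,0,0,0,0,0],[0,0,0,0,0,0],[0,0,0,0,0,0],[0,0,0,0,0,0],[0,0,0,0,0,0]]]}}

```text
t: 15.0
tool_pos: [0.5042, 0.1641, 0.0602]
orientation: [-0.317, 3.121, 0.001]
force: [-3.2, -0.6, 20.6]
opening: 0.0477
gripper_force: 56.0
```

```bash
python3 st.py; python3 - <<'E'
from h import *
m=eyes.camera_model("top");k=eyes.read_camera("top").max(2)<75
k=k.copy();k[:150]=0;k[235:]=0;k[:,:196]=0;k[:,262:]=0
n,l,s,c=cv2.connectedComponentsWithStats(k.astype(np.uint8))
for i in range(1,n):
    if s[i,4]>40: print(s[i],onz(m,*c[i],.0085)[:2].round(3))
print(ticket.close_job())
E
```

```text
15.0 [0.5042 0.1641 0.0602] yaw 101.61 z [ 4.5e-03  9.0e-04 -1.0e+00] F [-3.2 -0.6 20.6] 0.04765918270175634 55.964350872673094 0.001 q6 -1.56
[209 161  44   4 151] [0.739 0.175]
[196 227  10   8  50] [0.529 0.259]
the job is handed in; nothing more can be done
None
```

The marker is lying flat on the desk about 0.23 m from the container. The lid appears snapped home under both catches and is still held down with about 21 N; I handed the job in at 15 s, but no verdict came back.

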